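Turn the filter turret to the green station and light the lamp

TASK

On the white filter turret, push the upright orange tab round with the fingertips, gently and without pinching it, until it points at the green mark. Then press the red lamp button on the turret's hub all the way down and let it go, not before the tab is at the green mark and leaving the tab there. Do not disturb or lift any of the loose things that stand around.

Things in the scene. Friction and masses are not known exactly. Their poses are not given: they have to be found in the camera images.
- turret: white round filter turret fixed to the worktop, 280 mm across, flat deck 22 mm above the worktop; origin at the centre of its underside, on the wheel's vertical axis; the marks lie round its -x side. A dark wheel (140 mm across, top 42 mm above the worktop) turns about a fixed hub 52 mm across, 50 mm high, under the lamp button. A dark block 44 mm high stands on the deck 82 to 108 mm out along +x
- wheel (a joint): wheel and tab angle q (rad), positive counter-clockwise seen from above, stops at -1.2 and 1.2; the tab lies toward (-cos q, -sin q) in the turret's frame. No clicks or spring: friction (about 1.2 N at the tab) holds it where it is left. The black mark is at 0, the coloured ones at -1.0, -0.5, 0.5 and 1.0. Starts near the black mark, between -0.2 and 0.2
- tab (a point): orange upright tab on the wheel's rim: a paddle 34 mm long radially (82 to 116 mm from the wheel's axis), 10 mm thick in the direction of turning, 30 to 70 mm above the worktop, with a low neck 8 mm high leading in to the wheel. Origin at the middle of its foot, 99 mm from the axis, 30 mm above the worktop; x points in to the axis, y along the turning, z up
- tab_point (a point): the place on the deck that the tab points at, in line with the tab, 128 mm from the wheel's axis (on the circle of the marks), moving with the tab
- mark_green: flat green disc, 23 mm across, on the turret's deck 128 mm from the axis, its origin at its centre on the deck (22 mm above the worktop): the station to be chosen. The green, blue, yellow and grey marks lie in any order
- mark_blue: flat blue disc, 23 mm across, like the green one, another station
- mark_yellow: flat yellow disc, 23 mm across, like the green one, another station
- mark_park: flat black disc, 14 mm across, on the deck 128 mm from the axis, at wheel angle 0, near which the tab starts
- lamp_button_top (a point): centre of the top of the round red lamp button, 26 mm across, on the hub, on the turret's axis, 72 mm above the worktop when up; it goes straight down
- lamp_button (a joint): travel of the lamp button (m): 0 up, 0.006 fully down; a spring lifts it, about 1.5 N to start and 5 N to hold it fully down
- cup_red: loose specimen cup with a red lid, 61 mm across, 70 mm high, to the left of the turret; origin at the centre of its underside; leave alone
- cup_orange: loose specimen cup with an orange lid, 61 mm across, 70 mm high, to the right; origin at the centre of its underside; leave alone
- petri: loose lidded petri dish, 90 mm across, 15 mm high, left of the turret; origin at the centre of its underside; leave alone
- spray_bottle: loose white spray bottle with a brown domed cap, 63 mm across, 164 mm high, to the right; origin at the centre of its underside; leave alone
- timer: loose white lab timer lying flat, 66 x 72 x 16 mm, far left; leave alone
- marker_1: loose red and white marker pen lying flat, 135 mm long, 17 mm thick, far left; leave alone
- mark_grey: flat grey disc, 23 mm across, like the green one, another station

How it is judged:
By the outcome, as a careful person would: the job done as asked, in the order asked, and still so for the second after the job is handed in, with the robot touching nothing.
It also fails if it takes over 51 s, if anything falls off the work surface, if the arm or the gripper's body presses on something with over 40 N, if the wrist force passes 120 N, or if a joint passes its speed limit or range.

ROBOT

A 6-joint arm with a two-finger parallel gripper is mounted at the origin on a cart in front of the work surface, level with it; the furniture and walls round the work are solid. World frame = base frame: x ahead of the robot, y to its left, z up, the work surface at z = 0. Lengths are in m, angles in degrees, forces in N, time in s.
With the tool pointing down it reaches from about 0.3 to 0.875 m from the base axis. Payload 4.2 kg.
Tool frame: the origin (TCP) lies at the very end of the fingers, on their centre line; the grasp point (between the pads) lies 19 mm behind it; z points along the fingers, y is the line along which they close (so a half turn about z gives the same grasp; the last joint's range is limited). The gripper opens to 85 mm and grips with 20 to 120 N. Pads are 22 mm wide; open, the fingers measure 114 mm over their backs; the gripper's body (76 mm by 85 mm) begins 54 mm behind the grasp point. The pads swing forward as they close: fully open they stand 13 mm farther back than shut.
Start: joints at [66.807, 18.312, 89.639, -0, 72.044, -1.146], TCP at [0.216, 0.533, 0.231] pointing down, gripper open.
Joint ranges: [-177.97, 177.97], [-48.28, 115.42], [12.27, 149.76], [-77.06, 257.06], [2.81, 150.46], [-146.56, 146.56]. Speed limits (degrees/s): [147.25, 147.25, 180, 180, 180, 180].

INTERFACE

Orientations are given as [roll, pitch, yaw] about the fixed x, y, z axes, in that order (R = Rz(yaw) Ry(pitch) Rx(roll)).
In Python, from cell import * gives the robot as it stands. The module is installed in compiled form; this text tells all that it offers. Calls block until the motion is done:
- goto(position, orientation): joint-space move of the TCP to a pose.
- move_linear(position, attitude=None, v=0.15): straight line of the TCP; attitude=None keeps the orientation; v is the mean speed in m/s.
- set_joints(angles): joint-space move.
- grip(opening, grasp_force=None): finger opening in m; grasp_force is the grip in N (None keeps the last); returns when the fingers have stopped.
- sleep(seconds).
- solve_ik(position, orientation): joint angles nearest the present ones, or None.
- read_state(): the state.
- camera(name): name is "scene" or "top"; returns a dict with "frame" (420x560x3 uint8, red, green, blue), "camera_matrix" (3x3 intrinsics, pixels), "xyz" and "rotation" of the camera in the world. Camera axes: x right, y down, z forward; pixel columns grow to the right and rows downward; lengths in m; the calibration is good to about 2 mm. A picture is of the moment at which its call begins. There is no depth.
A pose or a line that the arm cannot do raises IKError and nothing moves.
- job_done(): hands the job in; it is judged then, once.
Trained networks look in a picture, given as the dict that the camera call returned (one of the last four; its "shot" number tells which), for a name from the list of things; names that differ only in an ending like _2 or _b are one class to them, and where a whole thing is asked for, a point or a joint stands for the part that bears it (a point fixed in the world has none). Each returns a list of dicts, best first, with "conf" (0 to 1); they miss things now and then, are a little off and sometimes report something else, mostly with a low value. They report only what shows in the picture. A call takes as long as a camera call.
- silhouettes(picture, thing): "region" (420x560 bool, what is visible of it) and "pixel" ([column, row] in pixels, amid what is visible of it).
- pinpoint(picture, thing): "pixel" ([column, row] in pixels: a listed point, or the origin of a listed thing).
The state is a dict: "t": time; "joint_positions": joint angles; "qvel": joint speeds; "effort": joint torques, N m; "tool_pos": TCP position; "ee_rot": TCP orientation; "ft_force": force on the tool from outside, world axes, zero at the start; "wrist_torque": the same for the moment, N m; "grip_width": finger opening in m; "grip_force": force on a finger pad.
Only numpy, scipy, OpenCV 4.12 (cv2) and the standard library are available. Lean on these libraries where they do the work, as an engineer would, in place of code of your own. Each camera call takes 0.05 s, during which the arm holds its last target. There are 200 camera calls.

## Working session

There is one attempt and no reset: what is moved stays moved. The work goes in short steps, each a Python script; the robot and the scene stay as the last script left them, time stands still between calls to the robot, and variables do not carry over. Pictures are saved under pics/ and viewed, at most 10 in all, crops included, and the job is handed in when it is done.

```bash
mkdir -p pics; cat > h.py <<'E'
from cell import *
import numpy as np, cv2
def ray(p,px):
    K=np.array(p["camera_matrix"]);d=np.array(p["rotation"])@np.linalg.solve(K,[px[0],px[1],1.]);return np.array(p["xyz"]),d
def atz(p,px,z):
    o,d=ray(p,px);return o+d*(z-o[2])/d[2]
def proj(p,X):
    c=np.array(p["rotation"]).T@(np.array(X)-np.array(p["xyz"]));c=np.array(p["camera_matrix"])@c;return c[:2]/c[2]
def save(p,n): cv2.imwrite("pics/"+n,p["frame"][:,:,::-1])
Z=dict(turret=0,tab=.03,tab_point=.022,mark_green=.022,mark_blue=.022,mark_yellow=.022,mark_park=.022,mark_grey=.022,lamp_button_top=.072,cup_red=0,cup_orange=0,petri=0,spray_bottle=0)
E
python3 - <<'E'
from h import *
for c in("scene","top"):
    p=camera(c);save(p,c+"1.png");print(c,np.round(p["xyz"],3))
    for n,z in Z.items():
        print(n,[(round(r["conf"],2),np.round(r["pixel"]).tolist(),np.round(atz(p,r["pixel"],z),3).tolist()) for r in pinpoint(p,n)[:2]])
s=read_state();print(s)
E
```

```text
scene [-0.739  1.291  0.826]Traceback (most recent call last):
  File "<stdin>", line 5, in <module>
  File "h.py", line 6, in atz
    o,d=ray(p,px);return o+d*(z-o[2])/d[2]
                                      ~^^^
IndexError: invalid index to scalar variable.
```

```bash
cat > fix.py <<'E'
s=open('h.py').read()
s=s.replace("def ray","from scipy.spatial.transform import Rotation as Ro\ndef RR(p): return Ro.from_euler('xyz',p['rotation'],degrees=True).as_matrix()\ndef ray",1).replace('np.array(p["rotation"])','RR(p)')
open('h.py','w').write(s)
E
python3 fix.py
python3 - <<'E'
from h import *
for c in("scene","top"):
    p=camera(c);save(p,c+"1.png");print(c,np.round(p["xyz"],3),p["rotation"])
    for n,z in Z.items():
        print(n,[(round(r["conf"],2),np.round(r["pixel"]).tolist(),np.round(atz(p,r["pixel"],z),3).tolist()) for r in pinpoint(p,n)[:2]])
s=read_state();print(s)
E
```

```text
scene [-0.739  1.291  0.826] [-1.12649093e+02  7.29252176e-02 -1.35355425e+02]
turret [(0.65, [266.0, 229.0], [0.553, 0.007, 0.0])]
tab [(0.56, [285.0, 222.0], [0.499, -0.04, 0.03])]
tab_point [(0.73, [295.0, 226.0], [0.458, -0.052, 0.022])]
mark_green []
mark_blue [(0.75, [268.0, 226.0], [0.532, 0.019, 0.022])]
mark_yellow []
mark_park [(0.5, [212.0, 253.0], [0.509, 0.311, 0.022]), (0.4, [188.0, 295.0], [0.352, 0.53, 0.022])]
mark_grey []
lamp_button_top [(0.49, [262.0, 213.0], [0.555, 0.029, 0.072])]
cup_red [(0.66, [212.0, 253.0], [0.542, 0.283, 0.0]), (0.24, [190.0, 292.0], [0.388, 0.497, 0.0])]
cup_orange [(0.5, [337.0, 209.0], [0.482, -0.339, 0.0])]
petri [(0.82, [238.0, 267.0], [0.4, 0.289, -0.0])]
spray_bottle [(0.63, [328.0, 201.0], [0.568, -0.387, 0.0])]
top [0.288 0.043 1.25 ] [-169.83302452   -0.99267244  -90.4940768 ]
turret [(0.7, [294.0, 198.0], [0.559, -0.002, 0.0]), (0.49, [420.0, 183.0], [0.605, -0.414, 0.0])]
tab []
tab_point [(0.66, [306.0, 231.0], [0.449, -0.036, 0.022]), (0.31, [306.0, 225.0], [0.468, -0.039, 0.022])]
mark_green [(0.39, [263.0, 226.0], [0.465, 0
[... 564 characters left out ...]
 [0.597, -0.419, 0.0])]
{'t': 1.5, 'joint_positions': array([ 6.68044877e+01,  1.83099721e+01,  8.96386146e+01, -9.43625434e-04,
        7.20435957e+01, -1.14674774e+00]), 'qvel': array([ 0.0921701 , -0.13579159, -0.04670545, -0.06755051,  0.13552973,
        0.00454185]), 'effort': array([-5.71795897e-05, -4.15406835e+01, -2.34417576e+01,  9.08613345e-06,
        2.84537155e-04,  3.23488837e-05]), 'tool_pos': array([0.21587088, 0.53295827, 0.23135989]), 'ee_rot': array([1.79992202e+02, 1.05397654e-03, 1.57951526e+02]), 'ft_force': array([ 0.67597249, -0.61581472,  0.21070243]), 'wrist_torque': array([0.01430693, 0.01469491, 0.02273714]), 'grip_force': 0.0, 'grip_width': 0.08545389110473635}
```

View pics/top1.png

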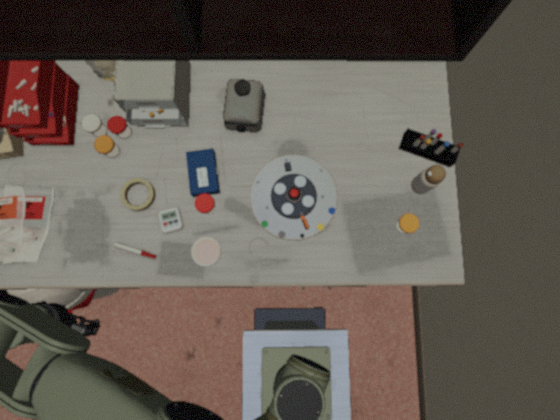

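View pics/scene1.png

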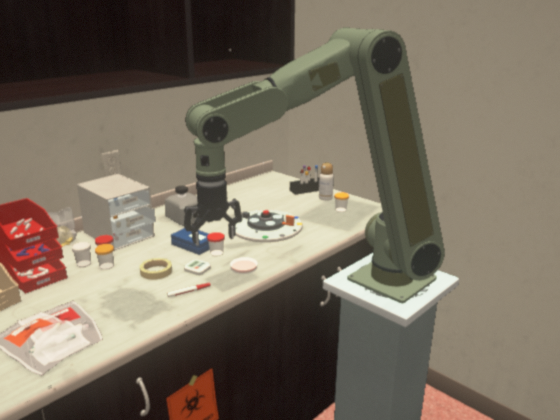

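```bash
cat >> h.py <<'E'
def blob(p,lo,hi,z,box=(150,240,248,342)):
    r0,r1,c0,c1=box;h=cv2.cvtColor(p["frame"],cv2.COLOR_RGB2HSV)[r0:r1,c0:c1]
    m=cv2.inRange(h,lo,hi);n,l,s,ce=cv2.connectedComponentsWithStats(m)
    return [(int(s[i,4]),np.round(ce[i]+[c0,r0],1).tolist(),np.round(atz(p,ce[i]+[c0,r0],z)[:2],4).tolist()) for i in range(1,n) if s[i,4]>6]
COL=dict(green=((45,90,40),(85,255,255),.022),blue=((100,110,60),(130,255,255),.022),yellow=((22,110,80),(35,255,255),.022),orange=((5,130,80),(16,255,255),.07),red=((0,150,60),(4,255,255),.072))
E
python3 - <<'E'
from h import *
p=camera("top")
for k,v in COL.items(): print(k,blob(p,*v))
for n in("mark_green","mark_blue","mark_yellow","mark_grey","mark_park","tab","turret"):
  print(n,[(round(r["conf"],2),np.round(r["pixel"],1).tolist(),int(r["region"].sum())) for r in silhouettes(p,n)[:2]])
cv2.imwrite("pics/crop.png",cv2.resize(p["frame"][148:246,240:350,::-1],None,fx=6,fy=6,interpolation=cv2.INTER_CUBIC))
E
```

```text
green [(23, [264.1, 223.8], [0.4722, 0.0927])]
blue [(22, [331.3, 210.2], [0.5142, -0.1188])]
yellow [(26, [320.1, 226.6], [0.4622, -0.0823])]
orange [(36, [304.1, 221.2], [0.4721, -0.0296])]
red [(62, [294.0, 192.7], [0.5596, -0.0])]
mark_green [(0.63, [294.4, 201.2], 1477)]
mark_blue []
mark_yellow []
mark_grey []
mark_park []
tab [(0.83, [294.6, 202.8], 1339)]
turret [(0.77, [294.3, 198.6], 5719)]
```

View pics/crop.png

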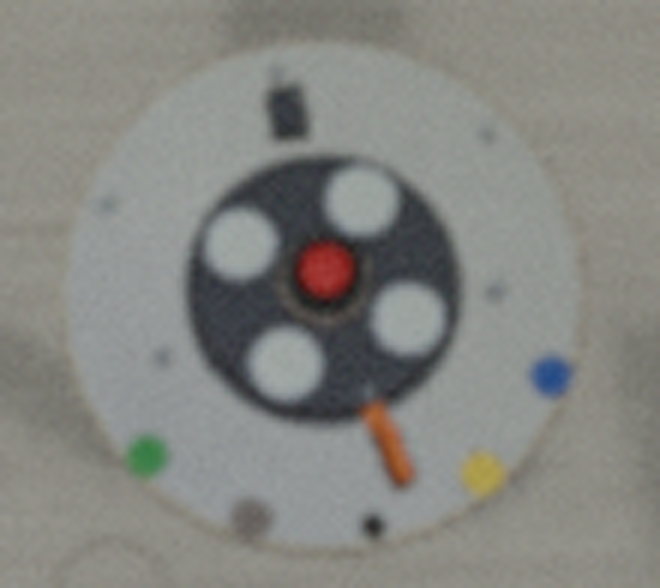

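```bash
cat >> h.py <<'E'
from scipy.optimize import least_squares
u=lambda a:np.array([np.cos(a),np.sin(a)])
def fitT(p):
    P={-1.:blob(p,*COL["green"])[0][2],1.:blob(p,*COL["blue"])[0][2],.5:blob(p,*COL["yellow"])[0][2],-.5:atz(p,[281.7,234.3],.022)[:2],0.:atz(p,[302.2,235.5],.022)[:2]}
    f=lambda v:np.concatenate([v[:2]+.128*u(np.pi+v[2]+q)-P[q] for q in P])
    r=least_squares(f,[.56,0,0]);return r.x,r.fun
def tabq(p,v):
    # fit tab angle: principal point of orange blob vs projected paddle top centre
    b=max(blob(p,*COL["orange"]));px=np.array(b[1])
    f=lambda q:proj(p,np.r_[v[:2]+.099*u(np.pi+v[2]+q[0]),.068])-px
    r=least_squares(f,[0.]);return r.x[0],r.fun
E
python3 - <<'E'
from h import *
p=camera("top");v,e=fitT(p);print(v,np.round(e,4),tabq(p,v), max(blob(p,*COL["red"])))
E
```

```text
[5.60731892e-01 1.17811025e-04 1.96818880e-01] [-0.0006 -0.0007 -0.0002 -0.0006  0.0004 -0.0001 -0.0002  0.0005  0.0006
  0.001 ] (np.float64(0.13000544093853456), array([0.68084357, 1.98231617])) (66, [293.9, 192.6], [0.5599, 0.0001])
```

```bash
cat >> h.py <<'E'
V=np.array([.5607,.0001,.1968])
def pose(q,off,z,r=.099):
    th=np.pi+V[2]+q
    return np.r_[V[:2]+r*u(th)+off*u(th+np.pi/2),z],[180,0,90+np.degrees(V[2]+q)]
def st(): 
    s=read_state();print(round(s["t"],2),np.round(s["tool_pos"],4),np.round(s["ft_force"],2),np.round(s["ee_rot"],1))
E
python3 - <<'E'
from h import *
grip(0.0); 
goto(*pose(.13,.036,.13)); st()
move_linear(*pose(.13,.036,.043),v=.08); st()
move_linear(*pose(.13,.018,.043),v=.04); st()
for q in np.linspace(.13,-.95,10)[1:]:
    move_linear(*pose(q,.016,.043),v=.04); st()
p=camera("top");save(p,"push.png");print(tabq(p,V))
E
```

```text
5.08 [ 0.4788 -0.0652  0.1302] [-0.23 -0.31  0.32] [180.    0.  108.8]
6.32 [ 0.4789 -0.0658  0.0434] [ 0.39 -0.7   0.82] [179.9   0.  108.7]
6.92 [ 0.4727 -0.0485  0.0431] [ 0.35 -0.48  0.31] [180.    0.  108.7]
7.42 [ 0.4671 -0.0359  0.043 ] [-0.81 -0.17  0.36] [-180.    -0.   101.9]
7.87 [ 0.4635 -0.0245  0.043 ] [0.6  0.2  0.18] [-180.   -0.   95.]
8.32 [ 0.4613 -0.0127  0.043 ] [-0.02  0.    0.85] [-180.    -0.    88.2]
8.77 [ 0.4605 -0.0007  0.043 ] [ 0.25  0.43 -0.15] [180.   -0.   81.3]
9.22 [0.4612 0.0113 0.043 ] [-0.5   0.28 -0.91] [180.   -0.   74.4]
9.67 [0.4632 0.0232 0.043 ] [-0.5   0.42 -0.22] [180.   -0.   67.5]
10.12 [0.4667 0.0347 0.043 ] [-0.55 -0.71 -0.03] [180.   -0.   60.7]
10.57 [0.4715 0.0457 0.043 ] [0.86 0.19 0.35] [180.   -0.   53.8]
11.02 [0.4776 0.056  0.043 ] [-0.58  0.15 -0.28] [180.   -0.   46.9]Traceback (most recent call last):
  File "<stdin>", line 8, in <module>
  File "h.py", line 26, in tabq
    b=max(blob(p,*COL["orange"]));px=np.array(b[1])
ValueError: max() iterable argument is empty
```

```bash
python3 - <<'E'
from h import *
move_linear(*pose(-.95,.036,.043),v=.06)
move_linear(*pose(-.95,.036,.16),v=.15)
goto([.42,-.2,.2],[180,0,70]); st()
p=camera("top");
cv2.imwrite("pics/crop2.png",cv2.resize(p["frame"][148:246,240:350,::-1],None,fx=6,fy=6,interpolation=cv2.INTER_CUBIC))
print(blob(p,*COL["orange"]),blob(p,*COL["green"]));print(tabq(p,V))
E
```

```text
13.46 [ 0.4198 -0.1994  0.1993] [0.38 0.04 0.23] [-179.9   -0.    70. ]
[(38, [273.8, 215.8], [0.4891, 0.0614])] [(23, [264.0, 223.6], [0.4727, 0.0931])]
(np.float64(-0.907745673637242), array([-1.04042591,  1.23589756]))
```

View pics/crop2.png

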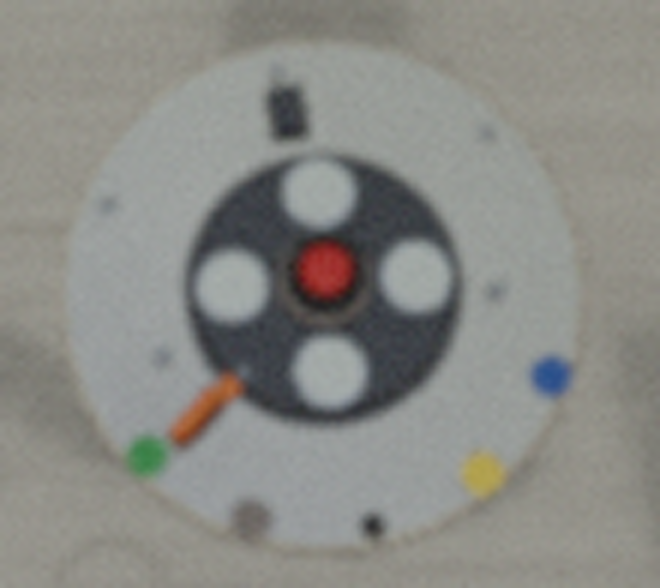

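```bash
cat >> h.py <<'E'
def tabq2(p,v=V,s=10):
    """q by best overlap of the projected paddle with an orange-ness image"""
    h=cv2.cvtColor(p["frame"],cv2.COLOR_RGB2LAB).astype(float);c0,r0=240,148
    w=cv2.resize((h[:,:,2]-128)[r0:246,c0:350]+0.6*(h[:,:,1]-128)[r0:246,c0:350],None,fx=s,fy=s,interpolation=cv2.INTER_LINEAR)
    best=[]
    for q in np.arange(-1.2,.4,.005):
      for dr in (-.004,0,.004):
        th=np.pi+v[2]+q
        pts=[(proj(p,np.r_[v[:2]+(r+dr)*u(th)+t*u(th+np.pi/2),z])-[c0,r0]+.5)*s for r in(.082,.116) for t in(-.005,.005) for z in(.03,.07)]
        H=cv2.convexHull(np.array(pts,np.float32)).astype(int);m=np.zeros(w.shape,np.uint8);cv2.fillConvexPoly(m,H,1)
        m2=cv2.dilate(m,np.ones((21,21)))
        best.append((w[m>0].mean()-w[(m2-m)>0].mean(),q,dr))
    return [np.round(b,3).tolist() for b in sorted(best)[::-1][:5]]
E
python3 - <<'E'
from h import *
p=camera("top");print(tabq2(p))
f=p["frame"].copy();im=cv2.imread("pics/top1.png")[:,:,::-1].copy();p["frame"]=im;print(tabq2(p),p["shot"])
E
```

```text
[[24.665, -0.94, -0.004], [24.539, -0.945, -0.004], [24.522, -0.935, -0.004], [24.172, -0.95, -0.004], [24.14, -0.93, -0.004]]
[[24.269, 0.16, -0.004], [24.192, 0.165, -0.004], [24.057, 0.155, -0.004], [23.886, 0.15, -0.004], [23.63, 0.17, -0.004]] 8
```

```bash
python3 - <<'E'
from h import *
goto(*pose(-.95,.036,.13))
move_linear(*pose(-.95,.036,.043),v=.08)
move_linear(*pose(-.95,.018,.043),v=.03)
for q in (-.98,-1.013): move_linear(*pose(q,.016,.043),v=.02)
st()
move_linear(*pose(-1.013,.036,.043),v=.05)
move_linear(*pose(-1.013,.036,.14),v=.15)
goto([.42,-.2,.2],[180,0,70]); st()
p=camera("top");print(tabq2(p),tabq(p,V))
cv2.imwrite("pics/crop3.png",cv2.resize(p["frame"][148:246,240:350,::-1],None,fx=6,fy=6,interpolation=cv2.INTER_CUBIC))
E
```

```text
17.27 [0.4813 0.0613 0.043 ] [-0.44  0.4  -0.54] [180.   -0.   43.3]
19.63 [ 0.4198 -0.1994  0.1992] [-0.79  1.33  0.03] [-179.9   -0.    70. ]
[[24.61, -1.005, -0.004], [24.568, -1.01, -0.004], [24.525, -1.0, -0.004], [24.144, -0.995, -0.004], [24.045, -1.015, -0.004]] (np.float64(-0.9716738124377619), array([-1.28862965,  1.3454819 ]))
```

View pics/crop3.png

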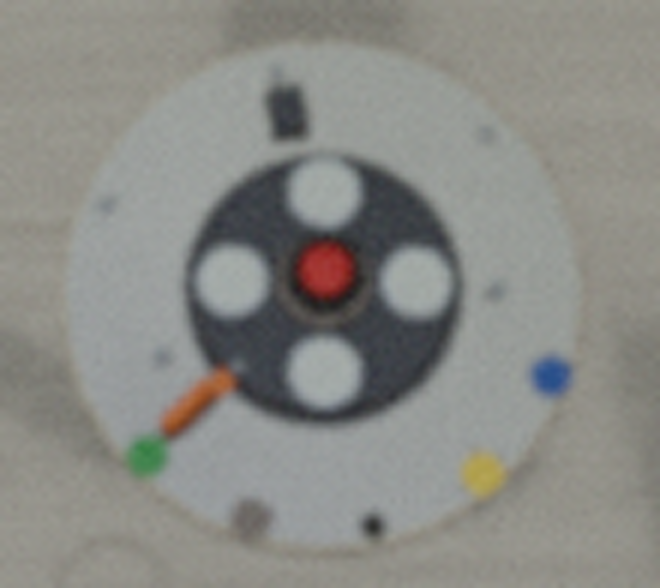

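The tab (crop 165–235, 370–435) now points at the green disc (147, 456), with q ≈ -1.0. Next, the button.

```bash
python3 - <<'E'
from h import *
c=V[:2]
goto([*c,.11],[180,0,90]); st()
move_linear([*c,.075],v=.08)
for z in (.070,.068,.0665,.0655,.0648,.064):
    move_linear([*c,z],v=.02); sleep(.15)
    F=np.mean([read_state()["ft_force"] for _ in range(3)],0); st()
    if F[2]>12: break
E
```

```text
20.7 [ 5.605e-01 -3.000e-04  1.103e-01] [ 0.36 -0.37  0.37] [180.   0.  90.]
21.84 [0.5614 0.     0.0705] [ 1.03 -1.13  2.06] [179.9   0.   90. ]
22.24 [0.5613 0.     0.0683] [ 2.83 -1.05  3.97] [179.9   0.   90. ]
22.64 [5.612e-01 1.000e-04 6.670e-02] [ 3.02 -0.01  5.09] [179.9   0.   90. ]
23.04 [5.612e-01 1.000e-04 6.600e-02] [ 2.56 -0.84  6.87] [179.9   0.   90. ]
23.44 [5.612e-01 1.000e-04 6.600e-02] [ 2.05 -0.67 11.3 ] [179.9   0.   90. ]
23.84 [5.612e-01 1.000e-04 6.590e-02] [ 1.32 -0.61 15.79] [179.9   0.   90. ]
```

Bottomed out at z = 0.066. I'll release it and check.

```bash
python3 - <<'E'
from h import *
move_linear([*V[:2],.16],v=.08)
goto([.42,-.2,.22],[180,0,70]); sleep(.5); st()
p=camera("top");print(tabq2(p)[:2],max(blob(p,*COL["red"])))
for n in("cup_red","cup_orange","petri","spray_bottle"): print(n,[np.round(r["pixel"]).tolist() for r in pinpoint(p,n)[:1]])
save(p,"end.png")
E
```

```text
26.68 [ 0.4202 -0.1998  0.2199] [-0.51 -0.27 -0.25] [-180.   -0.   70.]
[[24.367, -1.005, -0.004], [24.319, -1.01, -0.004]] (66, [294.0, 192.7], [0.5597, -0.0003])
cup_red [[210.0, 208.0]]
cup_orange []
petri [[205.0, 251.0]]
spray_bottle [[422.0, 186.0]]
```

View pics/end.png

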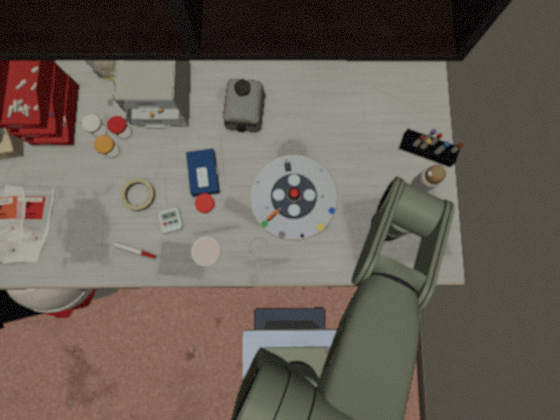

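The picture shows the tab still at green (272, 214), the button up, and the visible loose things where they were. The orange cup is hidden under the arm.

```bash
python3 -c "
from cell import *
print(job_done())"
```

```text
the job is handed in; nothing more can be done
None
```

The tab points at the green mark (measured q ≈ -1.005), the lamp button was then pressed to its stop and let go, and the job was handed in at about 27 s. The loose things in view had not moved, but the arm hid the orange cup in the last picture.

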